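Check the squeeze lever of the bench depositor

ROBOT

A 6-joint arm with a two-finger parallel gripper is mounted at the origin on a cart in front of the work surface, level with it; the furniture and walls round the work are solid. World frame = base frame: x ahead of the robot, y to its left, z up, the work surface at z = 0. Lengths are in mm, angles in rad, forces in N, time in s.
With the tool pointing down it reaches from about 300 to 875 mm from the base axis. Payload 6.4 kg.
Tool frame: the origin (TCP) lies midway between the tips of the shut fingers; the grasp point (between the pads) lies 19 mm behind it; z points along the fingers, y is the direction in which the jaws open and shut (so a half turn about z gives the same grasp; the last joint's range is limited). The gripper opens to 88 mm and grips with 3 to 60 N. Pads are 18 mm wide; open, the fingers measure 123 mm over their backs; the gripper's body (75 mm by 187 mm) begins 45 mm behind the grasp point.
Start: joints at [0.914, 0.181, 1.607, -0, 1.354, -0.206], TCP at [250.51, 517.577, 238.714] pointing down, gripper open.
Joint ranges: [-2.99, 2.99], [-0.89, 2.07], [0.3, 2.58], [-1.14, 4.28], [0, 2.63], [-3.12, 3.12]. Speed limits (rad/s): [2.57, 2.57, 3.01, 3.14, 3.14, 3.14].

INTERFACE

Orientations are given as a rotation vector (axis times angle).
In Python, from station import robot gives the robot as it stands. The module is installed in compiled form; this text tells all that it offers.
- The arm moves only by the tool drive_tool, never from a script. Its argument "commands" is a list of rows, each an object of numbers: "x", "y", "z": the shift along the tool's x, y, z in units of 30 mm (1.0 is 30 mm); "wx", "wy", "wz": the turn, a rotation vector about the tool's x, y, z in degrees; "fingers": the closure, from 0 (fully open) to 1 (shut). A call has 1 to 20 rows; each row shifts and turns the commanded pose from where the row before left it, along the tool's axes as they then stand; what a row does not reach is not made up. A row lasts 1/10 s, in which the tool goes at most 50 mm and 8.59 degrees, less where a joint would pass 70% of its speed; a pose out of reach is approached as far as the arm can. A call is refused whole if a number of a shift passes 1 or a number of a turn 8.59, either way. A call with a gripper value outside its range is refused whole. The fingers move at their own pace and stop on an object; "squeeze" is the grip in N (left out, the last holds). Time passes only in rows, so rows that do not move let the fingers close. It gives the time, the measured TCP pose, the force and the opening at its end, in the units of the state.
- robot.read_state(): the state, without advancing time (a new reading comes with each control period).
- robot.grab_frame(name): name is "scene" or "top" or "wrist"; returns a dict with "img" (480x640x3 uint8, red, green, blue), "depth" (480x640 float32, mm along the optical axis (not along the pixel's ray), 0 where there is no reading), "camera_matrix" (3x3 intrinsics, pixels), "eye" and "rotation" of the camera in the world. Camera axes: x right, y down, z forward; pixel columns grow to the right and rows downward; lengths in mm; the calibration is good to about 2 mm. A picture is of the moment at which its call begins.
- robot.finish_job(): hands the job in, once; it reports no verdict.
The state is a dict: "time": time; "joint_positions": joint angles; "qvel": joint speeds; "joint_efforts": joint torques, N m; "tcp_pos": TCP position; "tool_rot": TCP orientation; "ft_force": force on the tool from outside, world axes, zero at the start; "wrist_torque": the same for the moment, N m; "gripper_width": finger opening in mm.
Only numpy, scipy, OpenCV 4.12 (cv2) and the standard library are available. Lean on these libraries where they do the work, as an engineer would, in place of code of your own. Each camera call takes 0.05 s, during which the arm holds its last target.

TASK

Do the before-use check on the squeeze lever of the bench depositor (the steel filling hopper on its bolted stand). Push the thumb lock on top of the grip bar fully towards the hopper, then press the lever in with the outside of your closed fingers until it sits firmly against the rubber nose of its stop screw, short of the bar, and keep it pressed there for a good second; then ease it back out under control until it is fully released, and leave the lock off. Only push, and not hard (stay below about 25 N): do not take hold of or lean on the grip bar, and leave everything else where it stands.

Things in the scene. Friction and masses are not known exactly. Their poses are not given: they have to be found in the camera images.
- depositor: bench depositor, fixed: steel hopper (156 mm wide, rim at z = 240 mm) on a grey base plate 225 x 170 mm, column behind; highest point 254 mm. Origin on the worktop below the hopper's outlet; -x runs from the hopper along the grip bar (roughly to the robot), +y to the side where the lever stands (left seen from the robot). Offsets below are in this frame
- grip_bar: the fixed black round grip bar, 26 mm thick, running level along -x from x = -101 to x = -239 mm at y = 0, its centre line 212 mm above the worktop, its top at 225 mm. Same origin and axes as the depositor. Not to be pushed
- thumb_lock (a joint): travel of the thumb lock along the top of the grip bar, m: 0 = locked (it stands behind a tab of the lever, which then gives only about 2 mm), 0.034 = fully off, slid along +x towards the hopper. It drags with about 2 N, stays where it is left, and has a hard end at 0.034
- lock_pad (a point): middle of the face, looking away from the hopper (-x), of the lock's upright black finger piece: 13 mm along the bar, 18 mm wide, from z = 233 to 253 mm; this point is at z = 246 mm and moves with the lock. Beside it a flat tab of the lever (top at z = 234 mm, from y = 15 mm outwards) reaches over the bar: push with the fingertips above 235 mm
- lever_pad (a point): the point to press: on the blade's outer face (away from the bar), 112 mm from the shaft, half-way up at z = 213 mm; released it stands at y = 80 mm, at the stop at about 42 to 57. Spring 2.7 N at first, 6 N at the stop; then the nose is firm: push with 12 to 15 N in all. Let go suddenly the lever flies back; back off slower than 0.1 m/s. Outside of it nothing stands above z = 60 mm
- stop_screw: the adjustable stop screw through the grip bar: origin on the bar's centre line at x = -188 mm, z = 212 mm, but shifted along y by up to 5 mm as it is set; it points along +y
- stop_nose (a point): tip of the screw's black rubber nose (11 mm thick), which the lever's inner face comes to rest on; 36 to 46 mm from the bar's centre line
- black_mould_11: loose filled black mould cup, 80 x 80 x 18 mm, on the base plate under the outlet; to be left alone
- nozzle_1: loose steel piping nozzle, 26 mm wide, 32 mm high, on the worktop below the grip bar; to be left alone
- cream_tub: loose cream-coloured round tub with lid, 70 mm wide, 51 mm high, to the left; to be left alone
- jar_amber: loose amber jar, 38 mm wide, 60 mm high, to the left; to be left alone
- seal_tape: loose roll of tape near the front edge, 61 x 66 x 12 mm; to be left alone
- squeeze_lever: the squeeze lever: upright flat steel blade 6 mm thick, z = 201 to 225 mm, 140 mm long with a flared end, standing off the bar at 24 degrees when released (sprung). Origin on its upright shaft at x = -92, y = 32 mm, z = 0; its yaw equals the depositor's when released and grows (+) as it is pressed in, by 0.22 to 0.37 rad up to the stop screw's nose; the bar would be at 0.53

How it is judged:
By the outcome, as a careful person would: the job done as asked, in the order asked, and still so for the second after the job is handed in, with the robot touching nothing.
It also fails if it takes over 58 s, if anything falls off the work surface, if the arm or the gripper's body presses on something with over 40 N, if the wrist force passes 120 N, or if a joint passes its speed limit or range.

## Working session

There is one attempt and no reset: what is moved stays moved. The work goes in short steps, Python scripts to look and compute and a tool call to move; the robot and the scene stay as the last step left them, time stands still between calls to the robot, and variables do not carry over. Pictures are saved under pics/ and viewed, and the job is handed in when it is done.

Besides the shell and the picture viewer there is one more tool, called after "Call:" as name(argument=value, ...), one argument or row to a line, values as JSON. drive_tool: Moves the arm, as the interface text tells. Its arguments: {"type":"object","properties":{"commands":{"type":"array","items":{"type":"object","properties":{"x":{"type":"number"},"y":{"type":"number"},"z":{"type":"number"},"wx":{"type":"number"},"wy":{"type":"number"},"wz":{"type":"number"},"fingers":{"type":"number"}}}},"squeeze":{"type":"number"}},"required":["commands"]}

```bash
mkdir -p pics; cat > h.py <<'E'
import numpy as np,cv2
from station import robot
def grab(n,fn):
    f=robot.grab_frame(n); cv2.imwrite('pics/'+fn+'.png',f['img'][:,:,::-1]); np.savez('pics/'+fn+'.npz',**{k:np.asarray(v) for k,v in f.items()}); return f
def cloud(f):
    K=np.asarray(f['camera_matrix']);d=f['depth'];v,u=np.mgrid[:480,:640]
    p=np.stack([(u-K[0,2])/K[0,0]*d,(v-K[1,2])/K[1,1]*d,d],-1)
    return p@np.asarray(f['rotation']).T+np.asarray(f['eye'])
E
python3 - <<'E'
from h import *
print(robot.read_state())
for n in ['scene','top']:
    f=grab(n,n+'0'); print(n,f['eye'],f['rotation'],f['camera_matrix'])
E
```

```text
{'time': 0.0, 'joint_positions': array([ 9.13726772e-01,  1.81513175e-01,  1.60799854e+00, -2.97784779e-05,
        1.35377705e+00, -2.06283655e-01]), 'qvel': array([0.00037881, 0.00016458, 0.0016997 , 0.00031427, 0.0006438 ,
       0.0002875 ]), 'joint_efforts': array([ 1.09694021e-03, -4.33866298e+01, -3.41854298e+01,  7.02623860e-02,
        3.84803640e-02, -1.52201897e-04]), 'tcp_pos': array([250.16667606, 517.14098932, 237.83037212]), 'tool_rot': array([-7.01949867e-01, -3.06146573e+00,  2.43842076e-03]), 'ft_force': array([ 0.61419316, -0.51428025,  0.51966419]), 'wrist_torque': array([-0.00345967, -0.01462771,  0.02652274]), 'gripper_width': 88.04598267720664}
scene [ 166.19649141 -657.6692107   655.18367569] [-1.99956933  0.50464532 -0.27233963] [[551.12845754   0.         307.47580559]
 [  0.         551.12845754 242.26496346]
 [  0.           0.           1.        ]]
top [ 473.92843057  148.11408495 1184.6359703 ] [-2.15376205  2.19941403 -0.10179934] [[451.5253104    0.         324.17682026]
 [  0.         451.5253104  242.94057664]
 [  0.           0.           1.        ]]
```

```bash
sed -i "s/np.asarray(f\['rotation'\])/cv2.Rodrigues(np.asarray(f['rotation'],float))[0]/" h.py; ls pics
```

```text
scene0.npz
scene0.png
top0.npz
top0.png
```

View pics/scene0.png

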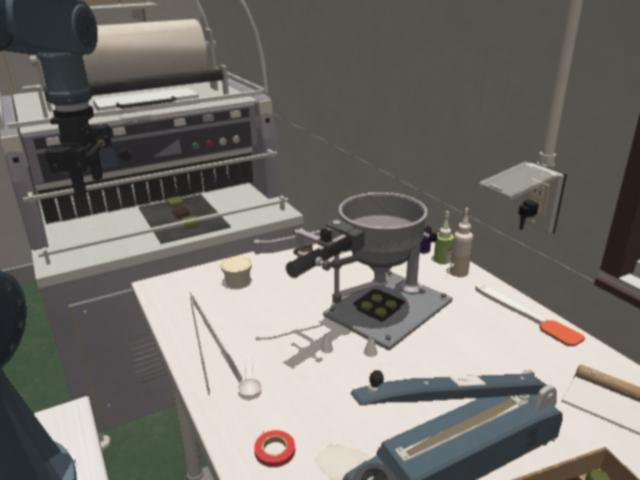

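View pics/top0.png

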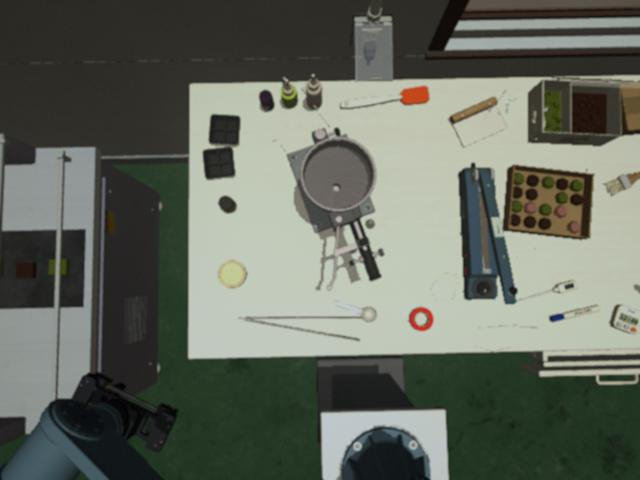

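```bash
python3 - <<'E'
from h import *
for n,c in [('top0',(190,300,290,400)),('scene0',(180,300,230,390))]:
    im=cv2.imread(f'pics/{n}.png')[c[0]:c[1],c[2]:c[3]]
    cv2.imwrite(f'pics/{n}c.png',cv2.resize(im,None,fx=5,fy=5,interpolation=cv2.INTER_CUBIC))
f=dict(np.load('pics/top0.npz'));P=cloud(f)
print(P[320,560],P[178,338])
# rim circle
Z=P[...,2]
roi=np.zeros((480,640),bool);roi[125:225,285:390]=1
m=roi&(abs(Z-240)<6); q=P[m]; print(len(q))
c=cv2.minEnclosingCircle(q[:,:2].astype(np.float32)); print(c)
roi[:]=0;roi[205:290,310:390]=1
m=roi&(Z>195); q=P[m];v,u=np.nonzero(m)
im=f['img']
for a,b,p in sorted(zip(v,u,q),key=lambda t:(t[0],t[1])):
    if a%4==0: print(a,b,np.round(p),im[a,b])
E
```

```text
[ 367.2189606  -466.14167118   -2.35416685] [726.30289944 107.20079061 118.60213338]
753
((694.8853759765625, 115.11019897460938), 95.48910522460938)
208 323 [639. 145. 207.] [101  96  92]
208 324 [634. 143. 235.] [114 110 106]
208 325 [634. 141. 240.] [128 123 118]
208 326 [634. 139. 237.] [137 132 127]
208 327 [634. 137. 238.] [142 136 131]
208 328 [634. 135. 240.] [146 140 134]
208 329 [633. 132. 240.] [145 138 133]
208 330 [633. 130. 241.] [138 130 126]
208 331 [633. 128. 241.] [133 126 121]
208 332 [634. 126. 238.] [129 124 118]
208 333 [633. 124. 240.] [126 120 115]
208 334 [634. 122. 238.] [123 116 112]
208 335 [633. 120. 239.] [123 116 112]
208 336 [634. 118. 237.] [118 113 108]
208 337 [633. 115. 237.] [120 114 110]
208 338 [633. 113. 239.] [121 115 111]
208 339 [633. 111. 238.] [123 118 113]
208 340 [634. 109. 235.] [121 117 113]
208 341 [633. 107. 240.] [119 115 110]
208 342 [633. 105. 239.] [120 117 112]
208 343 [633. 103. 238.] [122 117 113]
208 344 [632. 101. 242.] [120 116 111]
208 345 [633.  98. 237.] [119 114 110]
208 346 [633.  96. 239.] [132 127 122]
208 347 [633. 
[... 15275 characters left out ...]
[38 39 37]
276 378 [488.  31. 223.] [38 39 36]
276 379 [488.  30. 226.] [48 50 45]
276 380 [488.  27. 222.] [85 88 81]
276 381 [488.  24. 219.] [141 149 133]
280 332 [482. 129. 224.] [158 155 146]
280 333 [482. 127. 226.] [163 157 150]
280 334 [482. 125. 222.] [169 169 159]
280 370 [480.  48. 214.] [106 112 101]
280 371 [480.  46. 221.] [93 98 88]
280 372 [480.  44. 218.] [104 108  98]
284 330 [473. 134. 226.] [155 150 144]
284 331 [473. 131. 222.] [159 154 147]
284 332 [473. 129. 223.] [167 168 157]
288 327 [465. 140. 225.] [171 170 162]
288 328 [465. 138. 228.] [177 170 165]
288 329 [465. 136. 225.] [182 174 169]
288 330 [465. 134. 226.] [180 174 166]
288 331 [465. 132. 223.] [178 176 167]
```

View pics/top0c.png

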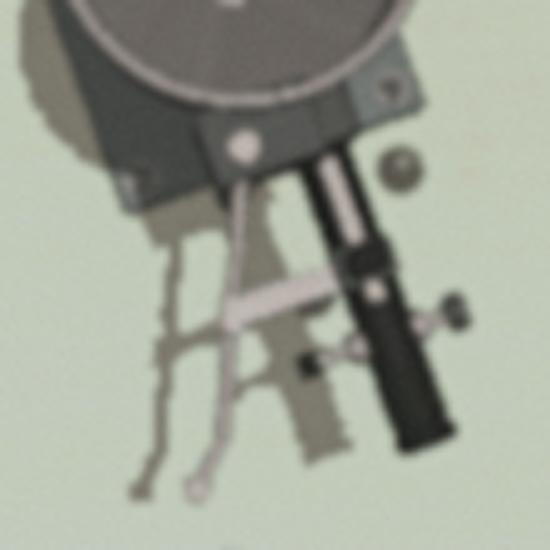

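View pics/scene0c.png

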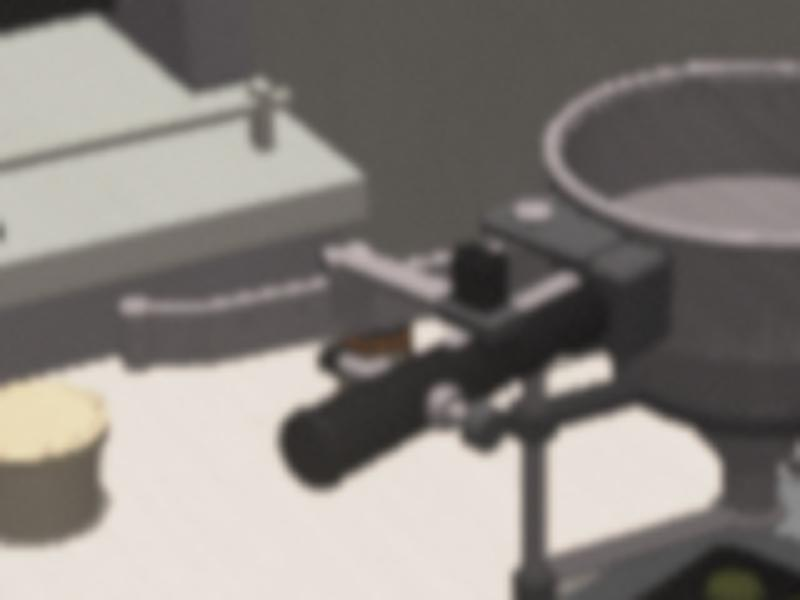

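```bash
python3 - <<'E'
from h import *
from scipy.optimize import least_squares
f=dict(np.load('pics/top0.npz'));P=cloud(f);Z=P[...,2]
R=cv2.Rodrigues(f['rotation'])[0];K=f['camera_matrix']
def pix2plane(u,v,z):
    d=R@np.array([(u-K[0,2])/K[0,0],(v-K[1,2])/K[1,1],1]); return (f['eye']+d*(z-f['eye'][2])/d[2])[:2]
g=cv2.cvtColor(f['img'],cv2.COLOR_RGB2GRAY).astype(float)
# bar: dark-cloud centres from depth mask z>212 & gray<80-ish rows 252..277
C=[]
for v in list(range(262,279)):
    best=[u for u in range(355,390) if g[v,u]<85]
    l,r=best[0],best[-1]
    # subpixel half crossing
    le=l-1+(g[v,l-1]-90)/(g[v,l-1]-g[v,l]); re=r+(90-g[v,r])/(g[v,r+1]-g[v,r])
    C.append(pix2plane((le+re)/2,v,214))
C=np.array(C);print(C[0],C[-1])
k=np.polyfit(C[:,0],C[:,1],1);a=np.arctan(k[0]);print('yaw bar',a,k)
for v in range(276,284): print(v,np.round(g[v,366:384]), pix2plane(374,v,212))
# blade
B=[]
for v in range(258,280):
    m=[(u) for u in range(328,345) if Z[v,u]>205]
    if m: B.append((pix2plane(m[0],v,225),pix2plane(m[-1],v,225)))
B=np.array(B).mean(1); kb=np.polyfit(B[:,0],B[:,1],1);print('blade',np.arctan(kb[0]),kb)
# rim outer edge: pixels z 236..244 within roi 
roi=np.zeros((480,640),bool);roi[125:222,290:385]=1
m=roi&(abs(Z-240)<5); q=P[m][:,:2]
q=q[(q[:,0]>640)]
s=least_squares(lambda p:np.hypot(*(q-p[:2]).T)-p[2],[715,110,75],loss='soft_l1');print('rim',s.x)
E
```

```text
[518.60479226  48.61039544] [484.1327795   41.34223237]
yaw bar 0.27989512778131675 [   0.28744079 -101.25539308]
276 [197. 183. 139.  78.  39.  39.  39.  39.  41.  43.  41.  38.  38.  49.
  86. 145. 186. 199.] [488.38609995  38.53130786]
277 [199. 191. 157.  88.  42.  34.  39.  38.  40.  43.  44.  52.  68.  95.
 129. 168. 192. 198.] [486.24365759  38.59780649]
278 [199. 193. 162.  94.  41.  33.  36.  39.  49.  61.  76.  98. 125. 152.
 176. 189. 196. 199.] [484.10206886  38.66427861]
279 [199. 193. 168. 110.  59.  44.  54.  68.  92. 112. 135. 156. 174. 187.
 195. 197. 198. 197.] [481.96133325  38.73072426]
280 [198. 196. 181. 146. 109.  95. 106. 128. 152. 168. 182. 189. 195. 198.
 199. 199. 198. 197.] [479.82145025  38.79714344]
281 [200. 197. 192. 179. 161. 159. 164. 174. 189. 194. 196. 199. 198. 199.
 199. 198. 198. 198.] [477.68241935  38.86353618]
282 [197. 198. 198. 196. 191. 191. 193. 196. 198. 198. 199. 200. 197. 197.
 198. 198. 198. 197.] [475.54424004  38.92990248]
283 [197. 198. 198. 198. 199. 198. 198. 198. 200. 198. 199. 198. 198. 196.
 198. 197. 197. 197.] [473.40691181  38.99624237]
blade -0.11170930108980877 [-1.12176305e-01  1.78423660e+02]
rim [708.38288856 111.25183076  77.92993897]
```

```bash
cat >> h.py <<'E'
O=np.array([708.4,111.3]);A=.316
E1=np.array([np.cos(A),np.sin(A)]);E2=np.array([-E1[1],E1[0]])
def todep(p): d=np.asarray(p)[...,:2]-O; return np.stack([d@E1,d@E2],-1)
def toworld(x,y): return O+x*E1+y*E2
def where():
    s=robot.read_state(); R=cv2.Rodrigues(s['tool_rot'])[0]; t=s['tcp_pos']
    f=s['ft_force']
    print('t',round(s['time'],2),'tcp',t.round(1),'dep',todep(t).round(1),'yang(dep)',round(np.arctan2(R[1,1],R[0,1])-A,3),'z',R[:,2].round(3),'F dep',round(f[:2]@E1,1),round(f[:2]@E2,1),round(f[2],1),'w',round(s['gripper_width'],1)); return s,R
E
python3 - <<'E'
from h import *
for n in ['top0','scene0']:
    f=dict(np.load(f'pics/{n}.npz'));P=cloud(f);D=todep(P);Z=P[...,2]
    g=f['img'].astype(int).sum(-1)/3
    m=(Z>243)&(Z<258)&(D[...,0]<-95)&(D[...,0]>-250)&(abs(D[...,1])<40)
    d=D[m];print(n,'lock',m.sum(),d.min(0),d.max(0),np.percentile(d,[5,50,95],axis=0).round(1).tolist(),np.percentile(Z[m],[5,95]))
    m=(Z>205)&(Z<224)&(D[...,0]<-205)&(D[...,0]>-235)&(abs(D[...,1])<25)
    print('bar',np.percentile(D[m][:,1],[3,50,97]),np.percentile(Z[m],97))
    m=(Z>203)&(Z<228)&(D[...,0]<-180)&(D[...,0]>-205)&(D[...,1]>55)&(D[...,1]<100)
    print('blade',np.percentile(D[m][:,1],[3,50,97]))
    m=(Z>203)&(Z<220)&(D[...,0]<-178)&(D[...,0]>-198)&(D[...,1]>16)&(D[...,1]<60)
    print('nose',np.percentile(D[m],[3,50,97],axis=0).tolist())
E
```

```text
top0 lock 53 [-161.04518633  -10.38384651] [-148.53738545    7.20949955] [[-160.5, -8.8], [-155.2, -1.1], [-149.2, 6.2]] [248.51822052 254.759066  ]
bar [-14.44586556  -0.2370779   10.55907393] 223.91058237434768
blade [68.90650578 74.83271773 82.42160349]
nose [[-192.27864798497686, 17.030730503562193], [-187.88941555777706, 30.519210130868814], [-183.21674841874375, 39.176605383988544]]
scene0 lock 88 [-166.8907717  -14.7147711] [-151.2694136     3.54550068] [[-164.8, -13.2], [-161.0, -8.4], [-152.8, 1.1]] [243.49205626 252.20390866]
bar [-19.24788052 -15.27604967  -0.48126027] 223.53082835335448
blade [62.0463492  68.400886   74.24170211]
nose [[-195.7442464834738, 17.337138788744333], [-192.17168458517335, 28.25095952423809], [-183.00484790370194, 48.08767904933429]]
```

Call:
drive_tool(
  commands=[
    {"z": -0.6, "fingers": 1},
    {"z": -0.6, "fingers": 1},
    {"z": -0.6, "fingers": 1},
    {"z": -0.6, "fingers": 1},
    {"z": -0.6, "fingers": 1},
  ],
  squeeze=25,
)

```text
invalid input
```

Call:
drive_tool(
  commands=[
    {"x": -0.74, "y": -0.51},
    {"x": -0.74, "y": -0.51},
    {"x": -0.74, "y": -0.51},
    {"x": -0.74, "y": -0.51},
    {"x": -0.74, "y": -0.51},
    {"x": -0.74, "y": -0.51},
    {"x": -0.74, "y": -0.51},
    {"x": -0.74, "y": -0.51},
    {"x": -0.74, "y": -0.51},
    {"x": -0.74, "y": -0.51},
    {"x": -0.74, "y": -0.51},
    {"x": -0.74, "y": -0.51},
    {"x": -0.74, "y": -0.51},
    {"x": -0.74, "y": -0.51},
    {"x": -0.74, "y": -0.51},
    {"x": -0.74, "y": -0.51},
    {"x": -0.74, "y": -0.51},
    {"x": -0.74, "y": -0.51},
    {"x": -0.74, "y": -0.51},
    {"x": -0.74, "y": -0.51},
  ],
)

```text
invalid input
```

Call:
drive_tool(
  commands=[
    {"wz": 7.7},
    {"wz": 7.7},
    {"wz": 7.7},
    {"wz": 7.7},
    {"wz": 7.7},
    {"wz": 7.7},
    {},
  ],
)

```text
invalid input
```

```bash
python3 - <<'E'
from h import *
where(); grab('wrist','w1'); grab('top','t1')
E
```

```text
t 0.1 tcp [250.2 517.2 237.9] dep [-309.4  528.2] yang(dep) 0.804 z [-0.001 -0.001 -1.   ] F dep 0.2 -0.5 -0.3 w 88.4
```

Call:
drive_tool(
  commands=[
    {"x": 0, "y": 0, "z": -0.6, "wx": 0, "wy": 0, "wz": 0, "fingers": 1},
    {"x": 0, "y": 0, "z": -0.6, "wx": 0, "wy": 0, "wz": 0, "fingers": 1},
    {"x": 0, "y": 0, "z": -0.6, "wx": 0, "wy": 0, "wz": 0, "fingers": 1},
    {"x": 0, "y": 0, "z": -0.6, "wx": 0, "wy": 0, "wz": 0, "fingers": 1},
    {"x": 0, "y": 0, "z": -0.6, "wx": 0, "wy": 0, "wz": 0, "fingers": 1},
  ],
  squeeze=25,
)

```text
time: 0.7
tcp_pos: [250.4, 517.4, 329.2]
tool_rot: [-0.702, -3.062, 0.001]
ft_force: [0.4, 0.2, -0.3]
gripper_width: 50.0
```

Call:
drive_tool(
  commands=[
    {"x": -0.74, "y": -0.51, "z": 0, "wx": 0, "wy": 0, "wz": 0, "fingers": 1},
    {"x": -0.74, "y": -0.51, "z": 0, "wx": 0, "wy": 0, "wz": 0, "fingers": 1},
    {"x": -0.74, "y": -0.51, "z": 0, "wx": 0, "wy": 0, "wz": 0, "fingers": 1},
    {"x": -0.74, "y": -0.51, "z": 0, "wx": 0, "wy": 0, "wz": 0, "fingers": 1},
    {"x": -0.74, "y": -0.51, "z": 0, "wx": 0, "wy": 0, "wz": 0, "fingers": 1},
    {"x": -0.74, "y": -0.51, "z": 0, "wx": 0, "wy": 0, "wz": 0, "fingers": 1},
    {"x": -0.74, "y": -0.51, "z": 0, "wx": 0, "wy": 0, "wz": 0, "fingers": 1},
    {"x": -0.74, "y": -0.51, "z": 0, "wx": 0, "wy": 0, "wz": 0, "fingers": 1},
    {"x": -0.74, "y": -0.51, "z": 0, "wx": 0, "wy": 0, "wz": 0, "fingers": 1},
    {"x": -0.74, "y": -0.51, "z": 0, "wx": 0, "wy": 0, "wz": 0, "fingers": 1},
    {"x": -0.74, "y": -0.51, "z": 0, "wx": 0, "wy": 0, "wz": 0, "fingers": 1},
    {"x": -0.74, "y": -0.51, "z": 0, "wx": 0, "wy": 0, "wz": 0, "fingers": 1},
    {"x": -0.74, "y": -0.51, "z": 0, "wx": 0, "wy": 0, "wz": 0, "fingers": 1},
    {"x": -0.74, "y": -0.51, "z": 0, "wx": 0, "wy": 0, "wz": 0, "fingers": 1},
    {"x": -0.74, "y": -0.51, "z": 0, "wx": 0, "wy": 0, "wz": 0, "fingers": 1},
    {"x": -0.74, "y": -0.51, "z": 0, "wx": 0, "wy": 0, "wz": 0, "fingers": 1},
    {"x": -0.74, "y": -0.51, "z": 0, "wx": 0, "wy": 0, "wz": 0, "fingers": 1},
    {"x": -0.74, "y": -0.51, "z": 0, "wx": 0, "wy": 0, "wz": 0, "fingers": 1},
    {"x": -0.74, "y": -0.51, "z": 0, "wx": 0, "wy": 0, "wz": 0, "fingers": 1},
    {"x": -0.74, "y": -0.51, "z": 0, "wx": 0, "wy": 0, "wz": 0, "fingers": 1},
  ],
  squeeze=25,
)

```text
time: 2.7
tcp_pos: [517.2, 47.7, 328.6]
tool_rot: [-0.702, -3.062, -0.0]
ft_force: [0.1, -0.5, 0.2]
gripper_width: 0.7
```

Call:
drive_tool(
  commands=[
    {"x": 0, "y": 0, "z": 0, "wx": 0, "wy": 0, "wz": 7.7, "fingers": 1},
    {"x": 0, "y": 0, "z": 0, "wx": 0, "wy": 0, "wz": 7.7, "fingers": 1},
    {"x": 0, "y": 0, "z": 0, "wx": 0, "wy": 0, "wz": 7.7, "fingers": 1},
    {"x": 0, "y": 0, "z": 0, "wx": 0, "wy": 0, "wz": 7.7, "fingers": 1},
    {"x": 0, "y": 0, "z": 0, "wx": 0, "wy": 0, "wz": 7.7, "fingers": 1},
    {"x": 0, "y": 0, "z": 0, "wx": 0, "wy": 0, "wz": 7.7, "fingers": 1},
    {"x": 0, "y": 0, "z": 0, "wx": 0, "wy": 0, "wz": 0, "fingers": 1},
  ],
  squeeze=25,
)

```text
time: 3.4
tcp_pos: [516.7, 48.7, 328.5]
tool_rot: [-1.849, -2.54, 0.0]
ft_force: [0.5, -1.3, 1.4]
gripper_width: 0.6
```

```bash
python3 - <<'E'
from h import *
where(); grab('wrist','w1'); grab('scene','s1');
E
```

```text
t 3.4 tcp [516.7  48.7 328.5] dep [-2.016e+02  1.000e-01] yang(dep) -0.004 z [-0.  0. -1.] F dep 0.1 -1.4 1.4 w 0.6
```

View pics/w1.png

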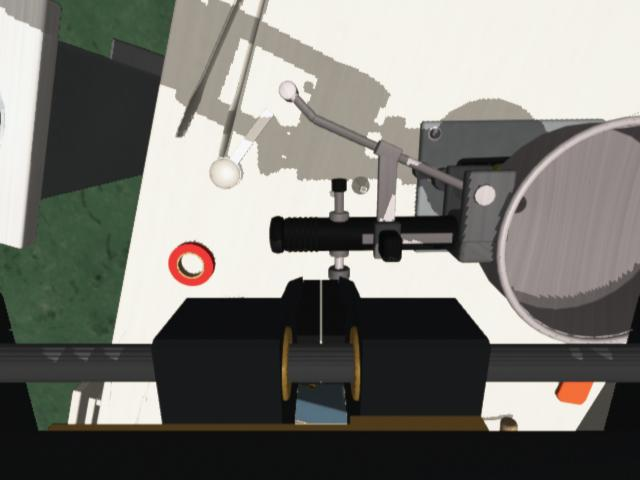

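View pics/s1.png

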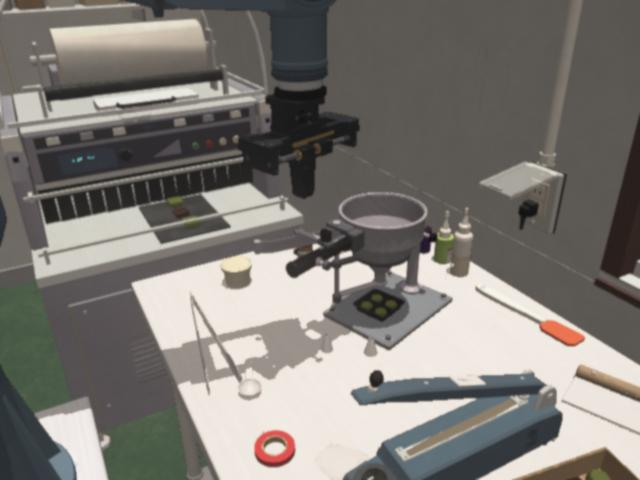

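```bash
python3 - <<'E'
from h import *
f=dict(np.load(f'pics/w1.npz'));P=cloud(f);D=todep(P);Z=P[...,2]
v,u=np.mgrid[:480,:640]
def s(name,m):
    d=D[m];print(name,m.sum(),np.percentile(d,[2,50,98],axis=0).round(1).tolist(),np.percentile(Z[m],[2,98]).round(1))
box=lambda a,b,c,d:(u>a)&(u<b)&(v>c)&(v<d)
s('lock',box(370,410,225,270)&(Z>240)&(Z<260))
s('bar',box(285,325,205,260)&(Z>200)&(Z<230))
s('barend',box(260,330,205,260)&(Z>200)&(Z<230))
s('nose',box(330,350,170,200)&(Z>195)&(Z<230))
s('tab',box(375,405,140,220)&(Z>230)&(Z<240))
s('blade',box(300,460,90,200)&(Z>222)&(Z<228))
m=box(300,460,90,200)&(Z>205)&(Z<229)&(D[...,0]<-188)&(D[...,0]>-198);s('pad',m)
s('fing',box(270,370,270,345)&(Z>320)&(Z<400))
E
```

```text
lock 619 [[-162.7, -9.3], [-157.3, 0.2], [-150.6, 7.3]] [241.6 254.1]
bar 1356 [[-227.2, -12.7], [-213.6, 1.3], [-199.9, 10.8]] [211.1 225.5]
barend 2106 [[-238.4, -13.0], [-217.8, 1.2], [-196.4, 10.9]] [211.5 225.8]
nose 280 [[-194.1, 24.5], [-189.2, 33.4], [-184.0, 39.2]] [211.1 217.9]
tab 1491 [[-164.7, 14.8], [-158.7, 41.3], [-152.0, 63.6]] [231.3 234.9]
blade 1411 [[-213.6, 36.6], [-172.5, 65.3], [-108.6, 88.5]] [222.5 225.8]
pad 344 [[-197.9, 24.7], [-191.8, 39.1], [-188.3, 78.1]] [211.2 225.6]
fing 4330 [[-214.6, 4.6], [-202.2, 10.3], [-190.0, 34.8]] [329.5 399. ]
```

Call:
drive_tool(
  commands=[
    {"x": 0, "y": 0, "z": 0.7, "wx": 0, "wy": 0, "wz": 0, "fingers": 1},
    {"x": 0, "y": 0, "z": 0.7, "wx": 0, "wy": 0, "wz": 0, "fingers": 1},
    {"x": 0, "y": 0, "z": 0.7, "wx": 0, "wy": 0, "wz": 0, "fingers": 1},
    {"x": 0, "y": 0, "z": 0.7, "wx": 0, "wy": 0, "wz": 0, "fingers": 1},
    {"x": 0, "y": 0, "z": 0.17, "wx": 0, "wy": 0, "wz": 0, "fingers": 1},
    {"x": 0, "y": 0, "z": 0, "wx": 0, "wy": 0, "wz": 0, "fingers": 1},
  ],
  squeeze=25,
)

```text
time: 4.1
tcp_pos: [516.4, 48.8, 239.0]
tool_rot: [-1.844, -2.541, 0.001]
ft_force: [-0.2, 0.3, 0.1]
gripper_width: 0.3
```

Call:
drive_tool(
  commands=[
    {"x": 0, "y": 0.3, "z": 0, "wx": 0, "wy": 0, "wz": 0, "fingers": 1},
    {"x": 0, "y": 0.3, "z": 0, "wx": 0, "wy": 0, "wz": 0, "fingers": 1},
    {"x": 0, "y": 0, "z": 0, "wx": 0, "wy": 0, "wz": 0, "fingers": 1},
  ],
  squeeze=25,
)

```text
time: 4.4
tcp_pos: [535.7, 54.5, 240.8]
tool_rot: [1.845, 2.54, 0.002]
ft_force: [-0.0, 0.3, -0.3]
gripper_width: 0.5
```

```bash
python3 - <<'E'
from h import *
where(); grab('scene','s2');f=grab('wrist','w2')
im=cv2.imread('pics/s2.png')[160:300,230:390]
cv2.imwrite(f'pics/s2c.png',cv2.resize(im,None,fx=4,fy=4,interpolation=cv2.INTER_CUBIC))
E
```

```text
t 4.4 tcp [535.7  54.5 240.8] dep [-181.8   -0.3] yang(dep) -0.002 z [ 0.002 -0.    -1.   ] F dep 0.1 0.3 -0.3 w 0.5
```

View pics/s2c.png

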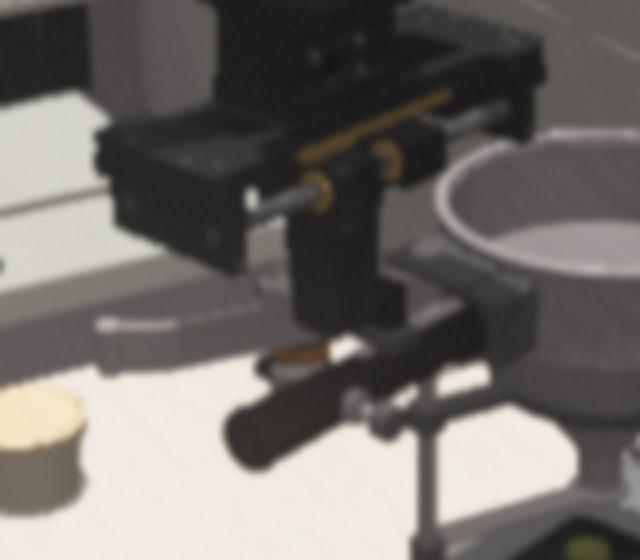

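View pics/w2.png

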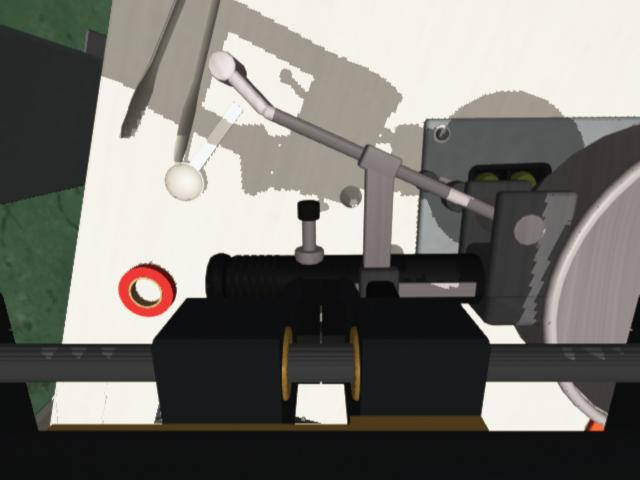

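Call:
drive_tool(
  commands=[
    {"x": 0, "y": 0.07, "z": 0.02, "wx": 0, "wy": 0, "wz": 0, "fingers": 1},
    {"x": 0, "y": 0.07, "z": 0.02, "wx": 0, "wy": 0, "wz": 0, "fingers": 1},
    {"x": 0, "y": 0.07, "z": 0, "wx": 0, "wy": 0, "wz": 0, "fingers": 1},
    {"x": 0, "y": 0.07, "z": 0, "wx": 0, "wy": 0, "wz": 0, "fingers": 1},
    {"x": 0, "y": 0.07, "z": 0, "wx": 0, "wy": 0, "wz": 0, "fingers": 1},
  ],
  squeeze=25,
)

```text
time: 5.0
tcp_pos: [543.7, 57.5, 238.3]
tool_rot: [-1.847, -2.541, 0.001]
ft_force: [-3.0, -0.9, 1.2]
gripper_width: 0.6
```

Call:
drive_tool(
  commands=[
    {"x": 0, "y": 0.07, "z": 0, "wx": 0, "wy": 0, "wz": 0, "fingers": 1},
    {"x": 0, "y": 0.07, "z": 0, "wx": 0, "wy": 0, "wz": 0, "fingers": 1},
    {"x": 0, "y": 0.07, "z": 0, "wx": 0, "wy": 0, "wz": 0, "fingers": 1},
    {"x": 0, "y": 0.07, "z": 0, "wx": 0, "wy": 0, "wz": 0, "fingers": 1},
    {"x": 0, "y": 0.07, "z": 0, "wx": 0, "wy": 0, "wz": 0, "fingers": 1},
  ],
  squeeze=25,
)

```text
time: 5.5
tcp_pos: [554.0, 60.9, 238.3]
tool_rot: [-1.847, -2.541, 0.0]
ft_force: [-2.5, 0.6, 0.3]
gripper_width: 0.5
```

```bash
python3 - <<'E'
from h import *
where(); grab('wrist','w3')
E
```

```text
t 5.5 tcp [554.   60.9 238.3] dep [-1.624e+02  1.000e-01] yang(dep) -0.002 z [-0.  0. -1.] F dep -2.2 1.3 0.3 w 0.5
```

View pics/w3.png

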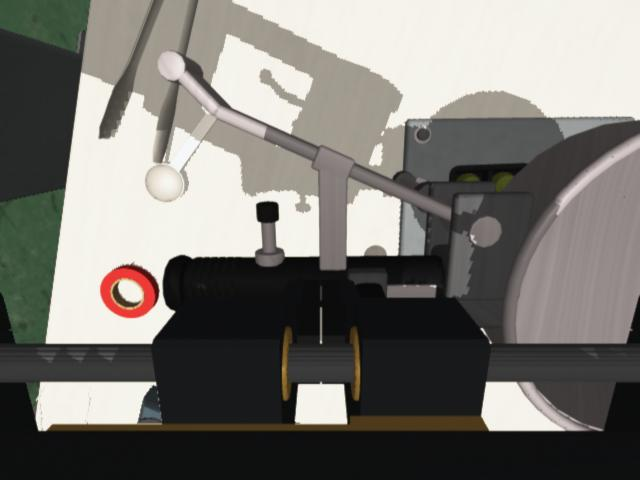

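Call:
drive_tool(
  commands=[
    {"x": 0, "y": 0.07, "z": 0, "wx": 0, "wy": 0, "wz": 0, "fingers": 1},
    {"x": 0, "y": 0.07, "z": 0, "wx": 0, "wy": 0, "wz": 0, "fingers": 1},
    {"x": 0, "y": 0.07, "z": 0, "wx": 0, "wy": 0, "wz": 0, "fingers": 1},
    {"x": 0, "y": 0.07, "z": 0, "wx": 0, "wy": 0, "wz": 0, "fingers": 1},
    {"x": 0, "y": 0.07, "z": 0, "wx": 0, "wy": 0, "wz": 0, "fingers": 1},
    {"x": 0, "y": 0.07, "z": 0, "wx": 0, "wy": 0, "wz": 0, "fingers": 1},
    {"x": 0, "y": 0.07, "z": 0, "wx": 0, "wy": 0, "wz": 0, "fingers": 1},
  ],
  squeeze=25,
)

```text
time: 6.25
tcp_pos: [568.1, 65.4, 238.4]
tool_rot: [-1.847, -2.541, -0.0]
ft_force: [-2.3, 1.1, 0.1]
gripper_width: 0.2
```

Call:
drive_tool(
  commands=[
    {"x": 0, "y": 0.03, "z": 0, "wx": 0, "wy": 0, "wz": 0, "fingers": 1},
    {"x": 0, "y": 0.03, "z": 0, "wx": 0, "wy": 0, "wz": 0, "fingers": 1},
    {"x": 0, "y": 0.03, "z": 0, "wx": 0, "wy": 0, "wz": 0, "fingers": 1},
  ],
  squeeze=25,
)

```text
time: 6.55
tcp_pos: [570.5, 66.1, 238.4]
tool_rot: [-1.847, -2.541, 0.0]
ft_force: [-2.3, 1.7, -0.0]
gripper_width: 0.6
```

```bash
python3 - <<'E'
from h import *
where()
E
```

```text
t 6.55 tcp [570.5  66.1 238.4] dep [-1.451e+02 -1.000e-01] yang(dep) -0.002 z [-0. -0. -1.] F dep -1.6 2.3 -0.0 w 0.6
```

Call:
drive_tool(
  commands=[
    {"x": 0, "y": 0.03, "z": 0, "wx": 0, "wy": 0, "wz": 0, "fingers": 1},
    {"x": 0, "y": 0.03, "z": 0, "wx": 0, "wy": 0, "wz": 0, "fingers": 1},
  ],
  squeeze=25,
)

```text
time: 6.75
tcp_pos: [571.6, 66.5, 238.3]
tool_rot: [-1.846, -2.54, 0.002]
ft_force: [-7.7, -1.3, 2.5]
gripper_width: 0.6
```

Call:
drive_tool(
  commands=[
    {"x": 0, "y": 0.03, "z": 0, "wx": 0, "wy": 0, "wz": 0, "fingers": 1},
    {"x": 0, "y": 0.03, "z": 0, "wx": 0, "wy": 0, "wz": 0, "fingers": 1},
  ],
  squeeze=25,
)

```text
time: 6.95
tcp_pos: [571.7, 66.6, 238.3]
tool_rot: [-1.845, -2.538, 0.007]
ft_force: [-16.7, -2.7, 8.1]
gripper_width: 0.2
```

Call:
drive_tool(
  commands=[
    {"x": 0, "y": -0.1, "z": 0, "wx": 0, "wy": 0, "wz": 0, "fingers": 1},
    {"x": 0, "y": -0.2, "z": 0, "wx": 0, "wy": 0, "wz": 0, "fingers": 1},
    {"x": 0, "y": -0.3, "z": 0, "wx": 0, "wy": 0, "wz": 0, "fingers": 1},
    {"x": 0, "y": 0, "z": -0.5, "wx": 0, "wy": 0, "wz": 0, "fingers": 1},
    {"x": 0, "y": -0.5, "z": -0.9, "wx": 0, "wy": 0, "wz": 0, "fingers": 1},
    {"x": 0, "y": -0.9, "z": -0.9, "wx": 0, "wy": 0, "wz": 0, "fingers": 1},
    {"x": 0, "y": 0, "z": -0.3, "wx": 0, "wy": 0, "wz": 0, "fingers": 1},
    {"x": 0, "y": 0, "z": 0, "wx": 0, "wy": 0, "wz": 0, "fingers": 1},
  ],
  squeeze=25,
)

```text
time: 7.75
tcp_pos: [518.1, 48.5, 319.5]
tool_rot: [1.845, 2.536, 0.005]
ft_force: [-0.9, -0.5, 0.2]
gripper_width: 0.3
```

```bash
python3 - <<'E'
from h import *
where(); f=grab('wrist','w4');P=cloud(f);D=todep(P);Z=P[...,2]
v,u=np.mgrid[:480,:640]
def s(name,m):
    d=D[m];print(name,m.sum(),np.percentile(d,[2,50,98],axis=0).round(1).tolist(),np.percentile(Z[m],[2,98]).round(1))
s('lock',(Z>243)&(Z<258)&(abs(D[...,1])<15)&(D[...,0]>-175)&(D[...,0]<-98))
E
```

```text
t 7.75 tcp [518.1  48.5 319.5] dep [-200.4   -0.6] yang(dep) -0.003 z [ 0.006 -0.001 -1.   ] F dep -1.0 -0.2 0.2 w 0.3
lock 663 [[-130.5, -8.7], [-125.6, 0.2], [-118.4, 7.5]] [244.  254.1]
```

View pics/w4.png

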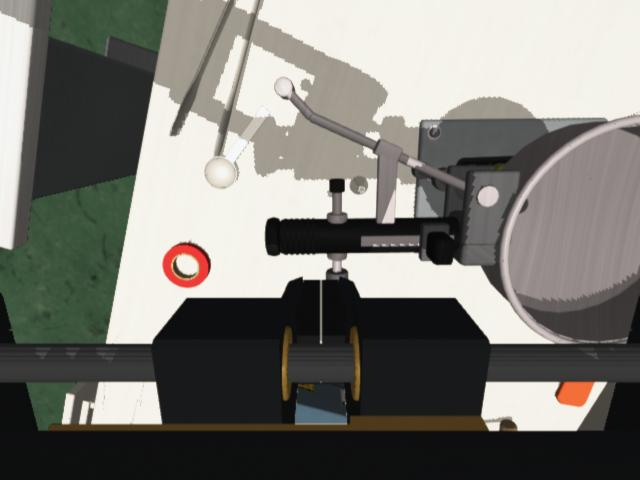

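Call:
drive_tool(
  commands=[
    {"x": 0.92, "y": 0.21, "z": 0, "wx": 0, "wy": 0, "wz": 0, "fingers": 1},
    {"x": 0.92, "y": 0.21, "z": 0, "wx": 0, "wy": 0, "wz": 0, "fingers": 1},
    {"x": 0.92, "y": 0.21, "z": 0, "wx": 0, "wy": 0, "wz": 0, "fingers": 1},
    {"x": 0.92, "y": 0.21, "z": 0, "wx": 0, "wy": 0, "wz": 0, "fingers": 1},
    {"x": 0, "y": 0, "z": 0, "wx": 0, "wy": 0, "wz": 8, "fingers": 1},
    {"x": 0, "y": 0, "z": 0, "wx": 0, "wy": 0, "wz": 8, "fingers": 1},
    {"x": 0, "y": 0, "z": 0, "wx": 0, "wy": 0, "wz": 8, "fingers": 1},
    {"x": 0, "y": 0, "z": 0, "wx": 0, "wy": 0, "wz": 0, "fingers": 1},
  ],
  squeeze=25,
)

```text
time: 8.6
tcp_pos: [506.7, 161.9, 314.8]
tool_rot: [-2.335, -2.1, 0.003]
ft_force: [0.2, -0.0, -0.8]
gripper_width: 0.3
```

```bash
python3 - <<'E'
from h import *
where()
for n in ['scene','wrist','top']:
    f=grab(n,n[0]+'5');P=cloud(f);D=todep(P);Z=P[...,2]
    m=(Z>243)&(Z<258)&(abs(D[...,1])<15)&(D[...,0]>-175)&(D[...,0]<-98); d=D[m]
    if m.sum()>5: print(n,m.sum(),np.percentile(d,[0,5,50,95,100],axis=0).round(1).tolist())
im=cv2.imread('pics/s5.png')[160:300,230:390]
cv2.imwrite(f'pics/s5c.png',cv2.resize(im,None,fx=4,fy=4,interpolation=cv2.INTER_CUBIC))
E
```

```text
t 8.6 tcp [506.7 161.9 314.8] dep [-176.   110.7] yang(dep) -0.422 z [-0.002 -0.    -1.   ] F dep 0.2 -0.1 -0.8 w 0.3
scene 79 [[-134.1, -14.9], [-131.9, -13.9], [-129.1, -7.6], [-120.8, 1.7], [-118.1, 4.2]]
top 18 [[-128.9, -10.2], [-128.5, -9.8], [-123.4, -6.8], [-117.3, -4.4], [-116.7, -3.9]]
```

View pics/s5c.png

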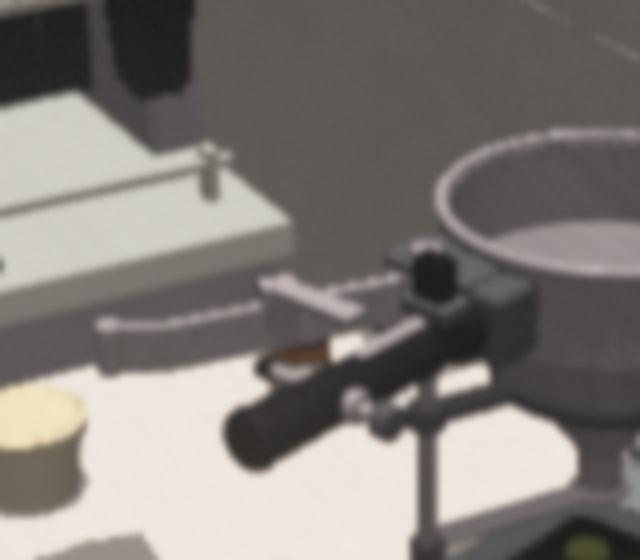

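View pics/w5.png

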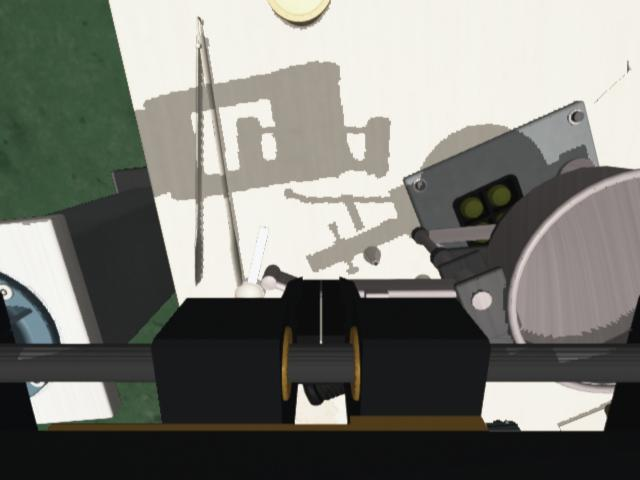

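```bash
python3 - <<'E'
from h import *
for a in ['w1','w4','top0','t5','scene0','s5']:
    f=dict(np.load(f'pics/{a}.npz'));P=cloud(f);D=todep(P);Z=P[...,2]
    m=(Z>251)&(Z<258)&(abs(D[...,1])<12)&(D[...,0]>-175)&(D[...,0]<-98)
    b=(Z>200)&(Z<230)&(abs(D[...,1])<11)&(D[...,0]>-250)&(D[...,0]<-200)
    c=(Z>231)&(Z<237)&(D[...,1]<60)&(D[...,1]>20)&(D[...,0]>-180)&(D[...,0]<-140)
    r=(Z>236)&(Z<244)&(abs(D[...,1])<20)&(D[...,0]>-95)&(D[...,0]<-55)
    for n,k in [('top',m),('bar',b),('tab',c),('rim',r)]:
        x=D[k][:,0]
        if len(x)>3: print(a,n,len(x),np.percentile(x,[1,5,50,95,99]).round(1))
E
```

```text
w1 top 421 [-162.1 -161.4 -156.5 -151.2 -150.6]
w1 bar 1727 [-238.9 -237.3 -219.9 -202.1 -200.6]
w1 tab 1168 [-165.5 -164.1 -158.4 -152.7 -151.5]
w1 rim 539 [-82.6 -82.  -79.5 -76.2 -74.9]
w4 top 456 [-130.  -129.3 -124.5 -119.3 -118.4]
w4 bar 1875 [-238.9 -237.3 -219.6 -201.7 -200.3]
w4 tab 1256 [-165.6 -164.  -158.4 -152.8 -151.4]
w4 rim 585 [-82.5 -81.9 -79.6 -76.3 -75.2]
top0 top 34 [-160.3 -159.5 -155.3 -149.7 -148.9]
top0 bar 189 [-237.6 -236.2 -219.3 -202.1 -200.7]
top0 tab 96 [-162.6 -162.1 -156.7 -151.1 -149.3]
top0 rim 50 [-80.2 -79.7 -77.3 -73.7 -72.7]
t5 top 10 [-128.3 -127.8 -123.4 -119.3 -118.7]
t5 bar 187 [-237.7 -236.2 -219.4 -202.  -200.5]
t5 rim 52 [-80.4 -80.  -77.3 -74.6 -73.5]
scene0 top 23 [-161.8 -161.7 -157.6 -153.3 -152.9]
scene0 bar 176 [-242.3 -241.6 -238.4 -205.6 -202.8]
scene0 tab 80 [-168.1 -166.2 -159.7 -153.5 -152. ]
scene0 rim 42 [-84.5 -83.8 -80.8 -77.5 -75.8]
s5 top 21 [-130.  -129.7 -125.2 -121.2 -121. ]
s5 bar 180 [-242.  -241.5 -238.2 -205.1 -200.7]
s5 tab 83 [-167.9 -166.9 -161.1 -155.5 -152.6]
s5 rim 36 [-83.9 -83.4 -80.8 -78.6 -77.9]
```

Call:
drive_tool(
  commands=[
    {"x": 0, "y": 0, "z": 0, "wx": 0, "wy": 0, "wz": -8, "fingers": 1},
    {"x": 0, "y": 0, "z": 0, "wx": 0, "wy": 0, "wz": -8, "fingers": 1},
    {"x": 0, "y": 0, "z": 0, "wx": 0, "wy": 0, "wz": -8, "fingers": 1},
    {"x": -0.92, "y": 0.15, "z": 0, "wx": 0, "wy": 0, "wz": 0, "fingers": 1},
    {"x": -0.92, "y": 0.15, "z": 0, "wx": 0, "wy": 0, "wz": 0, "fingers": 1},
    {"x": -0.92, "y": 0.15, "z": 0, "wx": 0, "wy": 0, "wz": 0, "fingers": 1},
    {"x": -0.92, "y": 0.15, "z": 0, "wx": 0, "wy": 0, "wz": 0, "fingers": 1},
    {"x": 0, "y": 0, "z": 0, "wx": 0, "wy": 0, "wz": 0, "fingers": 1},
  ],
  squeeze=25,
)

```text
time: 9.55
tcp_pos: [559.1, 59.2, 315.8]
tool_rot: [1.849, 2.54, -0.001]
ft_force: [-0.2, 1.2, 0.5]
gripper_width: 0.7
```

```bash
python3 - <<'E'
from h import *
where()
E
```

```text
t 9.55 tcp [559.1  59.2 315.8] dep [-158.1   -3.1] yang(dep) -0.003 z [-0.    -0.001 -1.   ] F dep 0.2 1.2 0.5 w 0.7
```

Call:
drive_tool(
  commands=[
    {"x": 0.08, "y": 0, "z": 0.6, "wx": 0, "wy": 0, "wz": 0, "fingers": 1},
    {"x": 0, "y": 0, "z": 0.7, "wx": 0, "wy": 0, "wz": 0, "fingers": 1},
    {"x": 0, "y": 0, "z": 0.7, "wx": 0, "wy": 0, "wz": 0, "fingers": 1},
    {"x": 0, "y": 0, "z": 0.4, "wx": 0, "wy": 0, "wz": 0, "fingers": 1},
    {"x": 0, "y": 0.1, "z": 0, "wx": 0, "wy": 0, "wz": 0, "fingers": 1},
    {"x": 0, "y": 0.1, "z": 0, "wx": 0, "wy": 0, "wz": 0, "fingers": 1},
    {"x": 0, "y": 0.1, "z": 0, "wx": 0, "wy": 0, "wz": 0, "fingers": 1},
    {"x": 0, "y": 0.05, "z": 0, "wx": 0, "wy": 0, "wz": 0, "fingers": 1},
    {"x": 0, "y": 0.05, "z": 0, "wx": 0, "wy": 0, "wz": 0, "fingers": 1},
  ],
  squeeze=25,
)

```text
time: 10.45
tcp_pos: [569.2, 68.1, 245.2]
tool_rot: [1.846, 2.54, 0.001]
ft_force: [-1.3, 0.1, -0.3]
gripper_width: 0.5
```

Call:
drive_tool(
  commands=[
    {"x": 0, "y": 0.04, "z": 0, "wx": 0, "wy": 0, "wz": 0, "fingers": 1},
    {"x": 0, "y": 0.04, "z": 0, "wx": 0, "wy": 0, "wz": 0, "fingers": 1},
  ],
  squeeze=25,
)

```text
time: 10.65
tcp_pos: [571.0, 68.8, 244.6]
tool_rot: [1.847, 2.541, 0.0]
ft_force: [-0.3, -0.1, -0.3]
gripper_width: 0.7
```

```bash
python3 - <<'E'
from h import *
where()
E
```

```text
t 10.65 tcp [571.   68.8 244.6] dep [-143.8    2.3] yang(dep) -0.002 z [ 0. -0. -1.] F dep -0.3 0.0 -0.3 w 0.7
```

Call:
drive_tool(
  commands=[
    {"x": -0.04, "y": 0.03, "z": 0.03, "wx": 0, "wy": 0, "wz": 0, "fingers": 1},
    {"x": 0, "y": 0.03, "z": 0, "wx": 0, "wy": 0, "wz": 0, "fingers": 1},
  ],
  squeeze=25,
)

```text
time: 10.85
tcp_pos: [571.6, 68.0, 243.6]
tool_rot: [-1.845, -2.539, 0.004]
ft_force: [-9.5, -2.1, 6.9]
gripper_width: 0.5
```

Call:
drive_tool(
  commands=[
    {"x": 0, "y": 0.03, "z": 0, "wx": 0, "wy": 0, "wz": 0, "fingers": 1},
    {"x": 0, "y": 0.02, "z": 0, "wx": 0, "wy": 0, "wz": 0, "fingers": 1},
  ],
  squeeze=25,
)

```text
time: 11.05
tcp_pos: [571.8, 68.1, 243.6]
tool_rot: [-1.844, -2.538, 0.008]
ft_force: [-15.5, -3.4, 9.7]
gripper_width: 0.5
```

```bash
python3 - <<'E'
from h import *
where()
E
```

```text
t 11.05 tcp [571.8  68.1 243.6] dep [-143.3    1.4] yang(dep) -0.002 z [-0.007 -0.001 -1.   ] F dep -15.8 1.6 9.7 w 0.5
```

Call:
drive_tool(
  commands=[
    {"x": 0, "y": -0.1, "z": 0, "wx": 0, "wy": 0, "wz": 0, "fingers": 1},
    {"x": 0, "y": -0.2, "z": 0, "wx": 0, "wy": 0, "wz": 0, "fingers": 1},
    {"x": 0, "y": -0.3, "z": 0, "wx": 0, "wy": 0, "wz": 0, "fingers": 1},
    {"x": 0, "y": 0, "z": -0.8, "wx": 0, "wy": 0, "wz": 0, "fingers": 1},
    {"x": 0, "y": 0, "z": -0.8, "wx": 0, "wy": 0, "wz": 0, "fingers": 1},
    {"x": 0, "y": 0, "z": -0.8, "wx": 0, "wy": 0, "wz": 0, "fingers": 1},
    {"x": 0.91, "y": -0.13, "z": 0, "wx": 0, "wy": 0, "wz": 0, "fingers": 1},
    {"x": 0.91, "y": -0.13, "z": 0, "wx": 0, "wy": 0, "wz": 0, "fingers": 1},
    {"x": 0.91, "y": -0.13, "z": 0, "wx": 0, "wy": 0, "wz": 0, "fingers": 1},
    {"x": 0.91, "y": -0.13, "z": 0, "wx": 0, "wy": 0, "wz": 0, "fingers": 1},
    {"x": 0, "y": 0, "z": 0, "wx": 0, "wy": 0, "wz": 8, "fingers": 1},
    {"x": 0, "y": 0, "z": 0, "wx": 0, "wy": 0, "wz": 8, "fingers": 1},
    {"x": 0, "y": 0, "z": 0, "wx": 0, "wy": 0, "wz": 8, "fingers": 1},
    {"x": 0, "y": 0, "z": 0, "wx": 0, "wy": 0, "wz": 0, "fingers": 1},
  ],
  squeeze=25,
)

```text
time: 12.45
tcp_pos: [508.4, 162.1, 315.5]
tool_rot: [2.336, 2.1, 0.0]
ft_force: [1.1, 0.4, -0.6]
gripper_width: 0.4
```

```bash
python3 - <<'E'
from h import *
where()
n='top';f=grab(n,n[0]+'6');P=cloud(f);D=todep(P);Z=P[...,2]
m=(Z>243)&(Z<258)&(abs(D[...,1])<15)&(D[...,0]>-175)&(D[...,0]<-98); d=D[m]
print(n,m.sum(),np.percentile(d,[0,5,50,95,100],axis=0).round(1).tolist())
E
```

```text
t 12.45 tcp [508.4 162.1 315.5] dep [-174.3  110.4] yang(dep) -0.422 z [ 0.  0. -1.] F dep 1.2 0.0 -0.6 w 0.4
top 18 [[-128.8, -10.6], [-128.2, -10.0], [-123.3, -6.7], [-117.4, -4.0], [-117.3, -3.9]]
```

Call:
drive_tool(
  commands=[
    {"x": 0, "y": 0, "z": 0.7, "wx": 0, "wy": 0, "wz": 0, "fingers": 1},
    {"x": 0, "y": 0, "z": 0.8, "wx": 0, "wy": 0, "wz": 0, "fingers": 1},
    {"x": 0, "y": 0, "z": 0.8, "wx": 0, "wy": 0, "wz": 0, "fingers": 1},
    {"x": 0, "y": 0, "z": 0.8, "wx": 0, "wy": 0, "wz": 0, "fingers": 1},
    {"x": 0, "y": 0, "z": 0.6, "wx": 0, "wy": 0, "wz": 0, "fingers": 1},
    {"x": -0.2, "y": 0, "z": 0, "wx": 0, "wy": 0, "wz": 0, "fingers": 1},
    {"x": -0.2, "y": 0, "z": 0, "wx": 0, "wy": 0, "wz": 0, "fingers": 1},
    {"x": -0.2, "y": 0, "z": 0, "wx": 0, "wy": 0, "wz": 0, "fingers": 1},
    {"x": 0, "y": 0, "z": 0, "wx": 0, "wy": 0, "wz": 0, "fingers": 1},
  ],
  squeeze=25,
)

```text
time: 13.4
tcp_pos: [507.6, 143.3, 205.9]
tool_rot: [2.334, 2.1, 0.003]
ft_force: [-0.1, 0.6, 0.1]
gripper_width: 0.1
```

```bash
python3 - <<'E'
from h import *
where();f=grab('scene','s7');
im=cv2.imread('pics/s7.png')[160:300,230:390]
cv2.imwrite(f'pics/s7c.png',cv2.resize(im,None,fx=4,fy=4,interpolation=cv2.INTER_CUBIC))
grab('wrist','w7')
E
```

```text
t 13.4 tcp [507.6 143.3 205.9] dep [-180.9   92.8] yang(dep) -0.422 z [ 0.002 -0.    -1.   ] F dep 0.0 0.6 0.1 w 0.1
```

View pics/s7c.png

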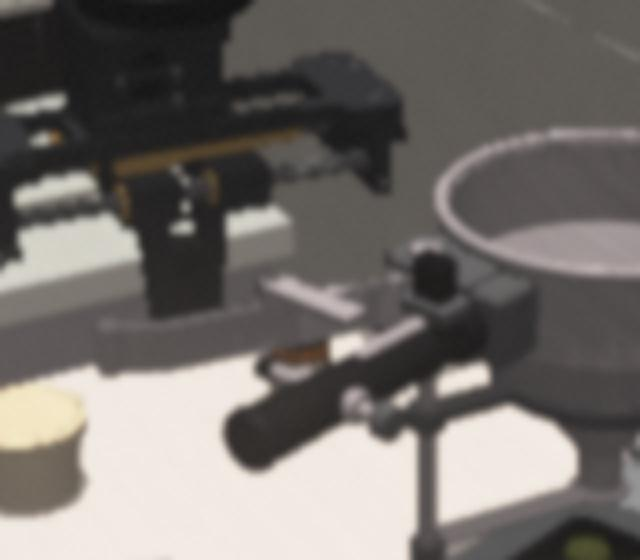

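View pics/w7.png

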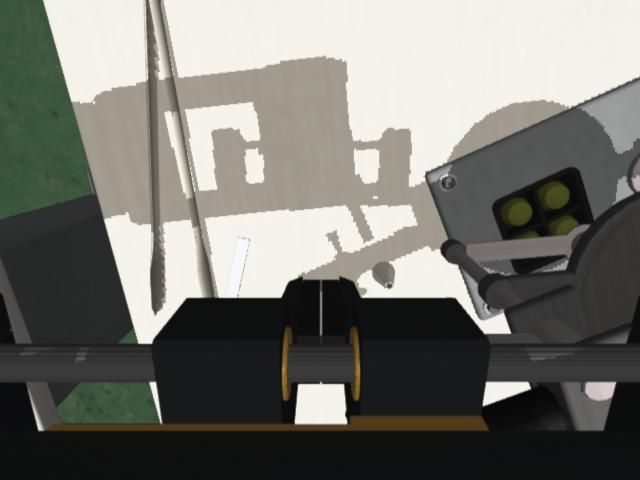

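Call:
drive_tool(
  commands=[
    {"x": -0.07, "y": 0, "z": 0.02, "wx": 0, "wy": 0, "wz": 0, "fingers": 1},
    {"x": -0.07, "y": 0, "z": 0.02, "wx": 0, "wy": 0, "wz": 0, "fingers": 1},
    {"x": -0.07, "y": 0, "z": 0, "wx": 0, "wy": 0, "wz": 0, "fingers": 1},
    {"x": -0.07, "y": 0, "z": 0, "wx": 0, "wy": 0, "wz": 0, "fingers": 1},
  ],
  squeeze=25,
)

```text
time: 13.9
tcp_pos: [505.9, 135.8, 203.2]
tool_rot: [-2.335, -2.102, 0.0]
ft_force: [0.2, 0.1, 1.0]
gripper_width: 0.7
```

Call:
drive_tool(
  commands=[
    {"x": -0.07, "y": -0.01, "z": 0, "wx": 0, "wy": 0, "wz": -1.1, "fingers": 1},
    {"x": -0.07, "y": -0.01, "z": 0, "wx": 0, "wy": 0, "wz": -1.1, "fingers": 1},
    {"x": -0.07, "y": -0.01, "z": 0, "wx": 0, "wy": 0, "wz": -1.1, "fingers": 1},
    {"x": -0.07, "y": -0.01, "z": 0, "wx": 0, "wy": 0, "wz": -1.1, "fingers": 1},
  ],
  squeeze=25,
)

```text
time: 14.3
tcp_pos: [504.3, 127.7, 203.3]
tool_rot: [-2.251, -2.192, -0.001]
ft_force: [1.5, 2.2, -0.5]
gripper_width: 0.6
```

```bash
cat >>h.py <<'E'
def lev():
    s,R=where(); p=todep(s['tcp_pos'])-[-92,32]; th=A-np.arctan2(R[1,1],R[0,1])
    d=np.array([-np.cos(th),np.sin(th)]);n=np.array([np.sin(th),np.cos(th)])
    f=s['ft_force'][:2];fd=np.array([f@E1,f@E2])
    print('th',th.round(3),'L',(p@d).round(1),'n',(p@n).round(1),'Fn',(fd@n).round(1),'Fd',(fd@d).round(1))
E
python3 -c "
from h import *
lev()"
```

```text
t 14.3 tcp [504.3 127.7 203.3] dep [-188.9   79. ] yang(dep) -0.343 z [ 0.     0.001 -1.   ] F dep 2.1 1.6 -0.5 w 0.6
th 0.343 L 107.1 n 11.7 Fn 2.2 Fd -1.4
```

Call:
drive_tool(
  commands=[
    {"x": -0.07, "y": -0.01, "z": 0, "wx": 0, "wy": 0, "wz": -1.1, "fingers": 1},
    {"x": -0.07, "y": -0.01, "z": 0, "wx": 0, "wy": 0, "wz": -1.1, "fingers": 1},
    {"x": -0.07, "y": -0.01, "z": 0, "wx": 0, "wy": 0, "wz": -1.1, "fingers": 1},
    {"x": -0.07, "y": -0.01, "z": 0, "wx": 0, "wy": 0, "wz": -1.1, "fingers": 1},
    {"x": -0.07, "y": -0.01, "z": 0, "wx": 0, "wy": 0, "wz": -1.1, "fingers": 1},
    {"x": -0.07, "y": -0.01, "z": 0, "wx": 0, "wy": 0, "wz": -1.1, "fingers": 1},
    {"x": -0.07, "y": -0.01, "z": 0, "wx": 0, "wy": 0, "wz": -1.1, "fingers": 1},
  ],
  squeeze=25,
)

```text
time: 15.0
tcp_pos: [502.6, 112.8, 203.4]
tool_rot: [2.099, 2.338, 0.001]
ft_force: [2.1, 5.9, -1.5]
gripper_width: 0.4
```

```bash
python3 -c "
from h import *
lev()"
```

```text
t 15.0 tcp [502.6 112.8 203.4] dep [-195.1   65.4] yang(dep) -0.208 z [ 0.001  0.    -1.   ] F dep 3.8 4.9 -1.5 w 0.4
th 0.208 L 107.8 n 11.4 Fn 5.6 Fd -2.7
```

Call:
drive_tool(
  commands=[
    {"x": -0.04, "y": -0.004, "z": 0, "wx": 0, "wy": 0, "wz": -0.6, "fingers": 1},
    {"x": -0.04, "y": -0.004, "z": 0, "wx": 0, "wy": 0, "wz": -0.6, "fingers": 1},
    {"x": -0.04, "y": -0.004, "z": 0, "wx": 0, "wy": 0, "wz": -0.6, "fingers": 1},
    {"x": -0.04, "y": -0.004, "z": 0, "wx": 0, "wy": 0, "wz": -0.6, "fingers": 1},
  ],
  squeeze=25,
)

```text
time: 15.4
tcp_pos: [502.6, 108.2, 203.4]
tool_rot: [-2.05, -2.381, -0.001]
ft_force: [2.0, 5.8, -0.3]
gripper_width: 0.4
```

Call:
drive_tool(
  commands=[
    {"x": -0.04, "y": -0.004, "z": 0, "wx": 0, "wy": 0, "wz": -0.6, "fingers": 1},
    {"x": -0.03, "y": -0.004, "z": 0, "wx": 0, "wy": 0, "wz": -0.5, "fingers": 1},
    {"x": -0.03, "y": -0.004, "z": 0, "wx": 0, "wy": 0, "wz": -0.5, "fingers": 1},
  ],
  squeeze=25,
)

```text
time: 15.7
tcp_pos: [502.7, 105.3, 203.4]
tool_rot: [-2.016, -2.409, -0.001]
ft_force: [4.0, 6.0, -1.7]
gripper_width: 0.5
```

```bash
python3 -c "
from h import *
lev()"
```

```text
t 15.7 tcp [502.7 105.3 203.4] dep [-197.4   58.2] yang(dep) -0.139 z [ 0.     0.001 -1.   ] F dep 5.7 4.5 -1.7 w 0.5
th 0.139 L 108.0 n 11.3 Fn 5.2 Fd -5.0
```

Call:
drive_tool(
  commands=[
    {"x": -0.03, "y": 0.01, "z": 0, "wx": 0, "wy": 0, "wz": -0.4, "fingers": 1},
    {"x": -0.03, "y": 0.01, "z": 0, "wx": 0, "wy": 0, "wz": -0.4, "fingers": 1},
  ],
  squeeze=25,
)

```text
time: 15.9
tcp_pos: [502.9, 103.6, 203.4]
tool_rot: [-1.999, -2.422, 0.001]
ft_force: [-1.9, 5.2, 2.8]
gripper_width: 0.7
```

Call:
drive_tool(
  commands=[
    {"x": -0.03, "y": 0.01, "z": 0, "wx": 0, "wy": 0, "wz": -0.3, "fingers": 1},
    {"x": -0.03, "y": 0, "z": 0, "wx": 0, "wy": 0, "wz": -0.3, "fingers": 1},
  ],
  squeeze=25,
)

```text
time: 16.1
tcp_pos: [502.9, 103.0, 203.4]
tool_rot: [-1.984, -2.43, -0.0]
ft_force: [-4.5, 11.2, 4.0]
gripper_width: 0.1
```

```bash
python3 -c "
from h import *
lev()"
```

```text
t 16.1 tcp [502.9 103.  203.4] dep [-197.9   55.9] yang(dep) -0.115 z [-0.003  0.003 -1.   ] F dep -0.8 12.0 4.0 w 0.1
th 0.115 L 108.0 n 11.7 Fn 11.9 Fd 2.1
```

Call:
drive_tool(
  commands=[
    {"x": -0.01, "y": 0, "z": 0, "wx": 0, "wy": 0, "wz": 0, "fingers": 1},
    {"x": 0, "y": 0, "z": 0, "wx": 0, "wy": 0, "wz": 0, "fingers": 1},
  ],
  squeeze=25,
)

```text
time: 16.3
tcp_pos: [502.9, 103.0, 203.4]
tool_rot: [-1.984, -2.43, -0.001]
ft_force: [-3.2, 10.7, 3.7]
gripper_width: 0.4
```

```bash
python3 -c "
from h import *
lev();grab('scene','s8')
im=cv2.imread('pics/s8.png')[160:300,230:390]
cv2.imwrite(f'pics/s8c.png',cv2.resize(im,None,fx=4,fy=4,interpolation=cv2.INTER_CUBIC))"
```

```text
t 16.3 tcp [502.9 103.  203.4] dep [-197.9   56. ] yang(dep) -0.115 z [-0.003  0.003 -1.   ] F dep 0.3 11.2 3.7 w 0.4
th 0.115 L 108.0 n 11.7 Fn 11.1 Fd 1.0
```

View pics/s8c.png

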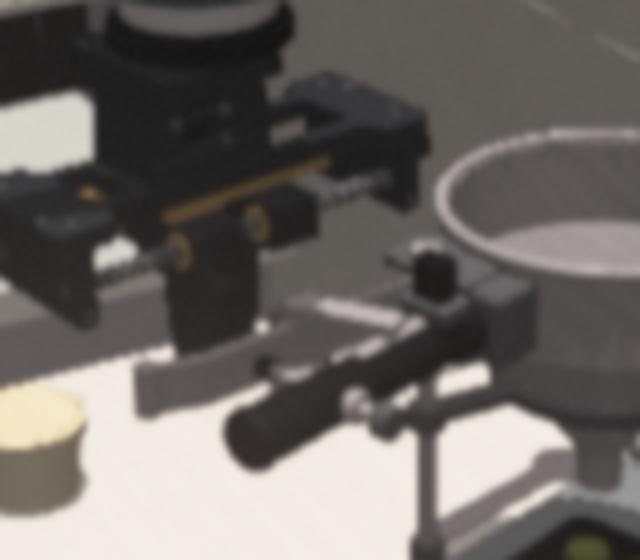

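The blade rests on the nose (crop pixel 265,365), still clear of the bar, and the tab passes by the lock. I'll add a bit of force and hold.

Call:
drive_tool(
  commands=[
    {"x": -0.02, "y": 0, "z": 0, "wx": 0, "wy": 0, "wz": 0, "fingers": 1},
    {"x": 0, "y": 0, "z": 0, "wx": 0, "wy": 0, "wz": 0, "fingers": 1},
  ],
  squeeze=25,
)

```text
time: 16.55
tcp_pos: [502.9, 102.9, 203.4]
tool_rot: [-1.984, -2.43, -0.002]
ft_force: [-4.4, 12.6, 4.5]
gripper_width: 0.5
```

```bash
python3 -c "
from h import *
lev()"
```

```text
t 16.55 tcp [502.9 102.9 203.4] dep [-197.9   55.9] yang(dep) -0.115 z [-0.003  0.004 -1.   ] F dep -0.2 13.3 4.5 w 0.5
th 0.115 L 108.0 n 11.6 Fn 13.2 Fd 1.8
```

Normal force 13 N; hold 1.6 s.

Call:
drive_tool(
  commands=[
    {"x": 0, "y": 0, "z": 0, "wx": 0, "wy": 0, "wz": 0, "fingers": 1},
    {"x": 0, "y": 0, "z": 0, "wx": 0, "wy": 0, "wz": 0, "fingers": 1},
    {"x": 0, "y": 0, "z": 0, "wx": 0, "wy": 0, "wz": 0, "fingers": 1},
    {"x": 0, "y": 0, "z": 0, "wx": 0, "wy": 0, "wz": 0, "fingers": 1},
    {"x": 0, "y": 0, "z": 0, "wx": 0, "wy": 0, "wz": 0, "fingers": 1},
    {"x": 0, "y": 0, "z": 0, "wx": 0, "wy": 0, "wz": 0, "fingers": 1},
    {"x": 0, "y": 0, "z": 0, "wx": 0, "wy": 0, "wz": 0, "fingers": 1},
    {"x": 0, "y": 0, "z": 0, "wx": 0, "wy": 0, "wz": 0, "fingers": 1},
    {"x": 0, "y": 0, "z": 0, "wx": 0, "wy": 0, "wz": 0, "fingers": 1},
    {"x": 0, "y": 0, "z": 0, "wx": 0, "wy": 0, "wz": 0, "fingers": 1},
    {"x": 0, "y": 0, "z": 0, "wx": 0, "wy": 0, "wz": 0, "fingers": 1},
    {"x": 0, "y": 0, "z": 0, "wx": 0, "wy": 0, "wz": 0, "fingers": 1},
    {"x": 0, "y": 0, "z": 0, "wx": 0, "wy": 0, "wz": 0, "fingers": 1},
    {"x": 0, "y": 0, "z": 0, "wx": 0, "wy": 0, "wz": 0, "fingers": 1},
    {"x": 0, "y": 0, "z": 0, "wx": 0, "wy": 0, "wz": 0, "fingers": 1},
    {"x": 0, "y": 0, "z": 0, "wx": 0, "wy": 0, "wz": 0, "fingers": 1},
  ],
  squeeze=25,
)

```text
time: 18.15
tcp_pos: [502.9, 102.9, 203.4]
tool_rot: [-1.983, -2.43, -0.002]
ft_force: [-4.4, 11.8, 4.2]
gripper_width: 0.7
```

```bash
python3 -c "
from h import *
lev()"
```

```text
t 18.15 tcp [502.9 102.9 203.4] dep [-197.9   55.9] yang(dep) -0.114 z [-0.003  0.004 -1.   ] F dep -0.5 12.6 4.2 w 0.7
th 0.114 L 108.0 n 11.7 Fn 12.4 Fd 2.0
```

Call:
drive_tool(
  commands=[
    {"x": 0.05, "y": 0.004, "z": 0, "wx": 0, "wy": 0, "wz": 0.6, "fingers": 1},
    {"x": 0.07, "y": 0.008, "z": 0, "wx": 0, "wy": 0, "wz": 1.1, "fingers": 1},
    {"x": 0.07, "y": 0.008, "z": 0, "wx": 0, "wy": 0, "wz": 1.1, "fingers": 1},
    {"x": 0.07, "y": 0.008, "z": 0, "wx": 0, "wy": 0, "wz": 1.1, "fingers": 1},
    {"x": 0.07, "y": 0.008, "z": 0, "wx": 0, "wy": 0, "wz": 1.1, "fingers": 1},
    {"x": 0.07, "y": 0.008, "z": 0, "wx": 0, "wy": 0, "wz": 1.1, "fingers": 1},
    {"x": 0.07, "y": 0.008, "z": 0, "wx": 0, "wy": 0, "wz": 1.1, "fingers": 1},
    {"x": 0.07, "y": 0.008, "z": 0, "wx": 0, "wy": 0, "wz": 1.1, "fingers": 1},
    {"x": 0.07, "y": 0.008, "z": 0, "wx": 0, "wy": 0, "wz": 1.1, "fingers": 1},
  ],
  squeeze=25,
)

```text
time: 19.05
tcp_pos: [503.2, 119.4, 203.3]
tool_rot: [-2.18, -2.26, 0.002]
ft_force: [-2.8, 4.3, 2.0]
gripper_width: 0.5
```

```bash
python3 -c "
from h import *
lev()"
```

```text
t 19.05 tcp [503.2 119.4 203.3] dep [-192.6   71.5] yang(dep) -0.28 z [-0.002  0.    -1.   ] F dep -1.3 5.0 2.0 w 0.5
th 0.28 L 107.6 n 10.2 Fn 4.4 Fd 2.6
```

Call:
drive_tool(
  commands=[
    {"x": 0.07, "y": 0.008, "z": 0, "wx": 0, "wy": 0, "wz": 1.0, "fingers": 1},
    {"x": 0.07, "y": 0.008, "z": 0, "wx": 0, "wy": 0, "wz": 1.0, "fingers": 1},
    {"x": 0.07, "y": 0.008, "z": 0, "wx": 0, "wy": 0, "wz": 1.0, "fingers": 1},
    {"x": 0.07, "y": 0.008, "z": 0, "wx": 0, "wy": 0, "wz": 1.0, "fingers": 1},
    {"x": 0.07, "y": 0.008, "z": 0, "wx": 0, "wy": 0, "wz": 1.0, "fingers": 1},
    {"x": 0.07, "y": 0.008, "z": 0, "wx": 0, "wy": 0, "wz": 1.0, "fingers": 1},
    {"x": 0.07, "y": 0, "z": 0, "wx": 0, "wy": 0, "wz": 1.0, "fingers": 1},
    {"x": 0.07, "y": 0, "z": 0, "wx": 0, "wy": 0, "wz": 1.0, "fingers": 1},
    {"x": 0.07, "y": 0, "z": 0, "wx": 0, "wy": 0, "wz": 0, "fingers": 1},
    {"x": 0.07, "y": 0, "z": 0, "wx": 0, "wy": 0, "wz": 0, "fingers": 1},
    {"x": 0.07, "y": 0, "z": 0, "wx": 0, "wy": 0, "wz": 0, "fingers": 1},
  ],
  squeeze=25,
)

```text
time: 20.15
tcp_pos: [506.8, 142.1, 203.5]
tool_rot: [2.333, 2.103, 0.0]
ft_force: [-0.2, -0.2, -0.6]
gripper_width: 0.4
```

```bash
python3 -c "
from h import *
lev()"
```

```text
t 20.15 tcp [506.8 142.1 203.5] dep [-182.    91.9] yang(dep) -0.42 z [ 0. -0. -1.] F dep -0.3 -0.1 -0.6 w 0.4
th 0.42 L 106.6 n 18.0 Fn -0.2 Fd 0.2
```

Contact is gone (18 mm from the blade line, force about zero). Move well clear and check.

Call:
drive_tool(
  commands=[
    {"x": 0.2, "y": 0, "z": 0, "wx": 0, "wy": 0, "wz": 0, "fingers": 1},
    {"x": 0.5, "y": 0, "z": 0, "wx": 0, "wy": 0, "wz": 0, "fingers": 1},
    {"x": 0.6, "y": 0, "z": 0, "wx": 0, "wy": 0, "wz": 0, "fingers": 1},
    {"x": 0.4, "y": 0, "z": -0.5, "wx": 0, "wy": 0, "wz": 0, "fingers": 1},
    {"x": 0.5, "y": 0, "z": -0.9, "wx": 0, "wy": 0, "wz": 0, "fingers": 1},
    {"x": 0.9, "y": -0.4, "z": -0.9, "wx": 0, "wy": 0, "wz": 0, "fingers": 1},
    {"x": 0.9, "y": -0.4, "z": -0.9, "wx": 0, "wy": 0, "wz": 0, "fingers": 1},
    {"x": 0.5, "y": -0.2, "z": -0.5, "wx": 0, "wy": 0, "wz": 0, "fingers": 1},
    {"x": 0, "y": 0, "z": 0, "wx": 0, "wy": 0, "wz": 0, "fingers": 1},
    {"x": 0, "y": 0, "z": 0, "wx": 0, "wy": 0, "wz": 0, "fingers": 1},
  ],
  squeeze=25,
)

```text
time: 21.15
tcp_pos: [490.4, 279.5, 313.2]
tool_rot: [2.332, 2.105, -0.002]
ft_force: [0.5, 0.1, 0.4]
gripper_width: 0.0
```

```bash
python3 - <<'E'
from h import *
where()
f=grab('top','t9');grab('scene','s9')
for n,g in [('before','top0'),('after','t9')]:
    f=dict(np.load(f'pics/{g}.npz'));P=cloud(f);D=todep(P);Z=P[...,2]
    m=(Z>243)&(Z<258)&(abs(D[...,1])<15)&(D[...,0]>-175)&(D[...,0]<-98)
    b=(Z>215)&(Z<229)&(D[...,0]<-170)&(D[...,0]>-205)&(D[...,1]>45)&(D[...,1]<100)
    k=np.polyfit(D[b][:,0],D[b][:,1],1)
    print(n,'lock',np.percentile(D[m][:,0],[5,95]).round(1),'blade angle',np.arctan(-k[0]).round(3),'y@-193',np.polyval(k,-193).round(1))
im=cv2.imread('pics/t9.png')[60:340,180:460]
cv2.imwrite('pics/t9c.png',cv2.resize(im,None,fx=2,fy=2))
E
```

```text
t 21.15 tcp [490.4 279.5 313.2] dep [-154.9  227.6] yang(dep) -0.418 z [-0.001 -0.001 -1.   ] F dep 0.5 -0.1 0.4 w 0.0
before lock [-160.5 -149.2] blade angle 0.41 y@-193 75.1
after lock [-128.7 -117. ] blade angle 0.401 y@-193 75.1
```

View pics/t9c.png

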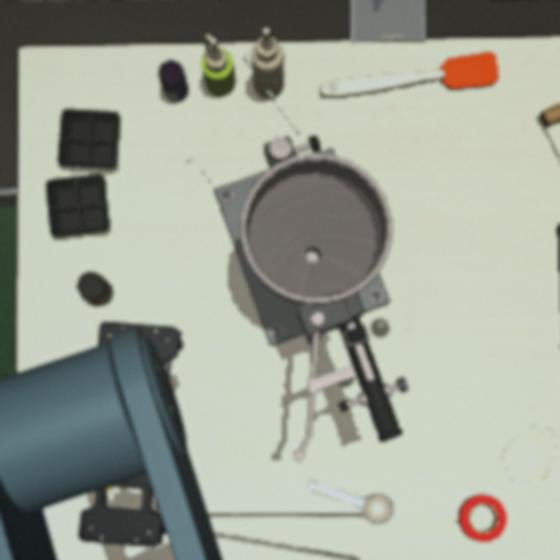

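View pics/s9.png

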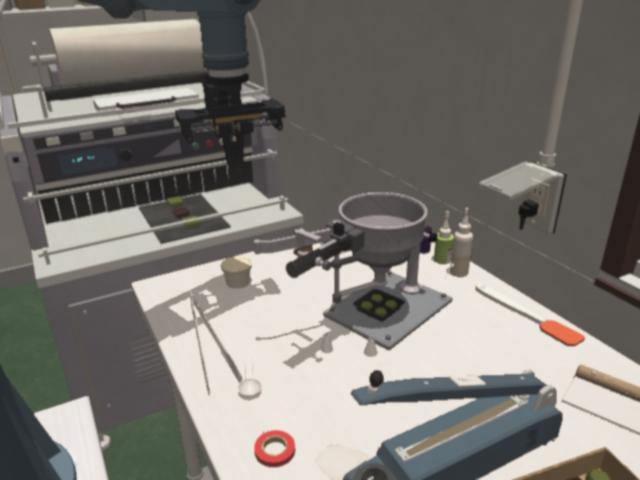

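The pictures show the lever back out (top crop 300,455 to 317,320), the lock at the hopper end of the bar (352,325), and the loose items in place with the robot clear of everything.

```bash
python3 -c "
from h import *
print(robot.finish_job())"
```

```text
the job is handed in; nothing more can be done
None
```

The lever check is done and handed in at about 21 s of the 58 s allowed.

- **Thumb lock:** I pushed it towards the hopper until it hit a hard end. Force rose to about 17–19 N with no more movement. The cameras measured about 32 mm of travel where 34 mm is stated, which is the one check that disagreed. A second push, slightly higher on the finger piece, stopped at the same place with 16 N across and 10 N upward. I took that as the end of travel. The lock was still there after the lever test.
- **Lever press:** I pressed it with the side of the closed fingers, about 108 mm from the shaft. It came to rest on the rubber nose at about 0.115 rad from the bar line, where the camera measurement of the nose put it and short of the bar. I held it for about 1.6 s at 12–13 N.
- **Release:** I eased it back at about 20 mm/s, still in contact when checked half-way. The blade is back where it started: 75.1 mm off the bar line before and after, and 0.40 against 0.41 rad.
- **Final state:** The lock is off, the robot is about 150 mm clear and touching nothing, and its force reading is near zero. The visible loose items look unmoved in the last pictures, except the amber jar, which was behind the arm in the last top view.

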